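# Size a camera adapter tube in the leaning ring gauge

### The job

Check the size of the blue-headed camera adapter tube: take it out of the white rack and, keeping hold of it, pass its bare metal end down through the leaning gauge's brass rings, largest first, until a ring stops it, without ramming it. Then let go and leave it standing in the gauge; the orange-headed tube stays in the rack and the other things on the bench stay where they are.

Things in the scene. Friction and masses are not known exactly. Their poses are not given: they have to be found in the camera images.
- blue_tube: Loose adapter tube, 170 mm long, about 0.2 kg: bare aluminium barrel 32 mm across, 115 mm long, nose chamfered 3 mm; above it a blue head 40 mm across, 55 mm long, with two thin black bands. Origin: centre of the nose (bare end); z runs along the tube to the head. Starts upright, head up, in one of the rack's two holes, nose 10 mm above the bench.
- blue_tube_tip (a point): Centre of the blue tube's nose (its bare end), the same point as the body's origin.
- blue_tube_head (a point): Inside the blue head on the tube's axis, 145 mm from the nose: where to grip it.
- orange_tube: Other adapter tube, same shape and length but barrel 30 mm across and an orange head; stands in the other rack hole and must stay there.
- rack: White plastic block fixed to the bench, 80 (x) x 180 (y) x 60 (z) mm, with two upright holes 35 mm across, 50 mm deep, at y = -45 and +45 mm. Origin: centre of its underside, z up. It may stand left or right, the gauge on the other side; each is turned up to 0.3 rad.
- gauge: Grey gauge stand fixed to the bench: base plate 150 x 110 x 12 mm (from x = -90 to +60 mm), a post, and an aluminium back strip carrying the rings. Origin on the bench, z up; the row of rings leans over towards -x, roughly the robot's side.
- ring_row: Three brass rings on one axis, 30 degrees from vertical, upper end towards the gauge's -x. Origin: axis at the top face of the lowest, smallest ring, 62 mm above the bench; z up along the axis, y level. Rings 8 mm thick, top faces at z = 80, 40, 0 mm, holes 42, 37, 24 mm, outsides 58, 54, 50 mm: the third stops the blue tube. Back strip 44 mm wide, 35 to 41 mm from the axis at -x, up to z = 87 mm.
- ring_mouth (a point): Centre of the top face of the highest, largest ring (42 mm hole), on the ring axis, 80 mm up it from the ring_row origin.
- petri_dish: Clear round petri dish with its lid on, 90 mm across, 17 mm tall. Bystander, loose; origin at the centre of its underside.
- slide_box: Green flat slide box 100 x 85 x 33 mm. Bystander, loose; origin at the centre of its underside.
- reagent_bottle: White bottle with blue cap, 72 mm across, 150 mm tall. Bystander, loose; origin at the centre of its underside.
- stain_jar: Amber jar with red lid, 60 mm across, 90 mm tall. Bystander, loose; origin at the centre of its underside.
- beaker: Clear glass beaker, 70 mm across, 90 mm tall. Bystander, loose; origin at the centre of its underside.
- mouse: Light grey computer mouse, 105 x 60 x 32 mm. Bystander, loose; origin at the centre of its underside.

How it is judged:
By the outcome, as a careful person would: the job done as asked, in the order asked, and still so for the second after the job is handed in, with the robot touching nothing.
It also fails if it takes over 42 s, if anything falls off the work surface, if the arm or the gripper's body presses on something with over 40 N, if the wrist force passes 120 N, or if a joint passes its speed limit or range.

### The arm

A 6-joint arm with a two-finger parallel gripper is mounted at the origin on the work surface. World frame = base frame: x ahead of the robot, y to its left, z up, the work surface at z = 0. Lengths are in mm, angles in rad, forces in N, time in s.
With the tool pointing down it reaches from about 275 to 750 mm from the base axis. Payload 10.2 kg.
Tool frame: the origin (TCP) lies on the mounting face of the last link; the fingertips stand 173 mm ahead of it and the grasp point (between the pads) lies 155 mm ahead of it; z points along the fingers, y is the line along which they close (so a half turn about z gives the same grasp; the last joint's range is limited). The gripper opens to 85 mm and grips with 20 to 120 N. Pads are 22 mm wide; open, the fingers measure 114 mm over their backs; the gripper's body (76 mm by 85 mm) begins 54 mm behind the grasp point. The pads swing forward as they close: fully open they stand 13 mm farther back than shut.
Start: joints at [-1.372, 0.313, 1.498, -0, 1.331, -0.223], TCP at [214.925, -478.998, 404.694] pointing down, gripper open.
Joint ranges: [-2.94, 2.94], [-0.97, 2.17], [0.19, 2.56], [-1.23, 4.37], [0.02, 3.11], [-2.88, 2.88]. Speed limits (rad/s): [2.39, 2.39, 3.01, 3.14, 3.14, 3.14].

### API

Orientations are given as a rotation vector (axis times angle).
In Python, from station import * gives the robot as it stands. Calls block until the motion is done:
- goto(position, orientation): joint-space move of the TCP to a pose.
- servo_line(position, rot=None, speed=150, force_limit=None): straight line of the TCP; rot=None keeps the orientation; speed is the mean speed in mm/s. With force_limit (N) it stops when the force on the tool has changed by that much, and returns True; else False.
- move_j(angles): joint-space move.
- grip(opening): finger opening in mm; the grip force is fixed at half the most; returns when the fingers have stopped.
- hold(seconds).
- solve_ik(position, orientation): joint angles nearest the present ones, or None.
- observe(): the state.
- camera(name): name is "side" or "top"; returns the picture (480x640x3 uint8, red, green, blue); there is no depth.
- calibration(name): a dict with "vertical_fov" (degrees; the focal length in pixels is half the picture's height over the tangent of half this angle, whatever the lens; pixels are square), "cx", "cy" (the principal point, pixels), "camera_from_world" (4x4, takes a point from world to camera coordinates). Camera axes: x right, y up, looking along -z (the intrinsics and any distortion apply to the point x, -y, -z); pixel columns grow to the right and rows downward; lengths in mm; the calibration is good to about 2 mm. A picture is of the moment at which its call begins. calibration takes no time and is no camera call.
A pose or a line that the arm cannot do raises IKError and nothing moves.
- sign_off(): hands the job in; it is judged then, once.
Trained networks look in the newest picture that a camera, given by its name, has taken for a name from the list of things; names that differ only in an ending like _2 or _b are one class to them, and where a whole thing is asked for, a point or a joint stands for the part that bears it (a point fixed in the world has none). Each returns a list of dicts, best first, with "score" (0 to 1); they miss things now and then, are a little off and sometimes report something else, mostly with a low value. They report only what shows in the picture. A call takes as long as a camera call.
- find_in(camera, target): "point" ([column, row] in pixels, amid what is visible of it).
- mark_of(camera, target): "point" ([column, row] in pixels: a listed point, or the origin of a listed thing).
The state is a dict: "time": time; "q": joint angles; "qvel": joint speeds; "effort": joint torques, N m; "eef_pos": TCP position; "tool_rot": TCP orientation; "wrist_force": force on the tool from outside, world axes, zero at the start; "wrist_torque": the same for the moment, N m; "grip_width": finger opening in mm; "finger_force": force on a finger pad.
Only numpy, scipy, OpenCV 4.12 (cv2) and the standard library are available. Lean on these libraries where they do the work, as an engineer would, in place of code of your own. Each camera call takes 0.05 s, during which the arm holds its last target. There are 200 camera calls.

## Working session

There is one attempt and no reset: what is moved stays moved. The work goes in short steps, each a Python script; the robot and the scene stay as the last script left them, time stands still between calls to the robot, and variables do not carry over. Pictures are saved under pics/ and viewed, at most 10 in all, crops included, and the job is handed in when it is done.

```bash
ls; mkdir -p pics; python3 - <<'E'
from station import *
import cv2
for n in("side","top"):
    im=camera(n); cv2.imwrite(f"pics/{n}0.png",im[:,:,::-1]); c=calibration(n); print(n,c)
    for t in ["blue_tube_head","blue_tube","orange_tube","rack","ring_mouth","ring_row","gauge"]:
        print(t,[(([round(v,1) for v in d["point"]]),round(d["score"],2)) for d in mark_of(n,t)[:2]])
print(observe())
E
```

```text
pics
side {'vertical_fov': 48.009828001020175, 'cx': 319.3130690372909, 'cy': 236.3842859333974, 'camera_from_world': array([[-9.86663339e-01, -1.62641529e-01,  6.57172685e-03,
         5.24197314e+02],
       [ 1.05464290e-01, -6.08002538e-01,  7.86899102e-01,
        -1.68657466e+02],
       [-1.23986846e-01,  7.77097579e-01,  6.17046688e-01,
        -1.38087518e+03],
       [ 0.00000000e+00,  0.00000000e+00,  0.00000000e+00,
         1.00000000e+00]])}
blue_tube_head [([291.7, 298.0], 0.88)]
blue_tube [([294.4, 344.7], 0.97), ([383.6, 210.1], 0.39)]
orange_tube [([306.1, 316.9], 0.91)]
rack [([301.2, 336.0], 0.73)]
ring_mouth [([324.5, 199.8], 0.96)]
ring_row [([310.1, 217.5], 0.81)]
gauge [([318.7, 235.2], 0.94)]
top {'vertical_fov': 45.81028547666952, 'cx': 307.2462827561375, 'cy': 236.49677003637183, 'camera_from_world': array([[-9.17688890e-03, -9.99771375e-01,  1.93127752e-02,
        -2.58406774e+01],
       [ 9.84491440e-01, -5.64952667e-03,  1.75341632e-01,
        -5.57972906e+02],
       [-1.75192437e-01,  2.06223525e-02,  9.84318205e-01,
        -1.52313413e+03],
      
[... 333 characters left out ...]
, 299.6], 0.42)]
{'time': 0.8, 'q': array([-1.37238239e+00,  3.12873249e-01,  1.49769654e+00, -2.36784304e-05,
        1.33098910e+00, -2.23401944e-01]), 'qvel': array([ 0.00081359,  0.00035202,  0.00080656,  0.00057778, -0.0004994 ,
        0.00035213]), 'effort': array([ 1.07440474e-04, -4.12148237e+01, -2.59895074e+01, -1.28495722e-04,
        5.16923974e-04,  3.42408930e-05]), 'eef_pos': array([ 214.93117189, -478.99134187,  404.7091762 ]), 'tool_rot': array([ 3.07194428e+00,  6.57687161e-01, -3.67892950e-05]), 'wrist_force': array([-0.95298018, -0.34110325,  0.08987355]), 'wrist_torque': array([-0.01000108, -0.00741183,  0.04023895]), 'finger_force': 0.0, 'grip_width': 85.2285070023837}
```

View pics/side0.png

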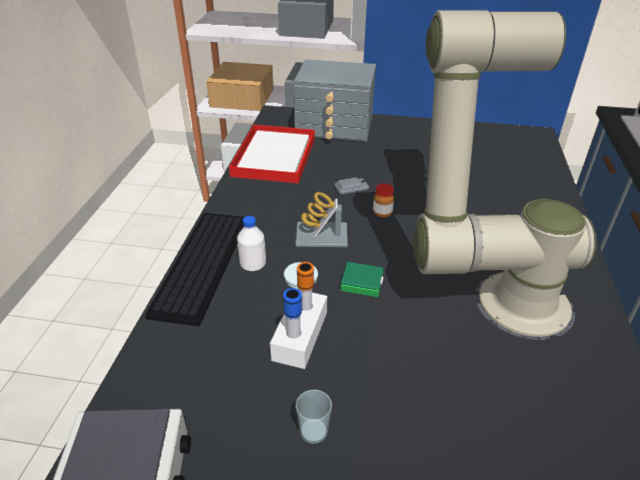

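View pics/top0.png

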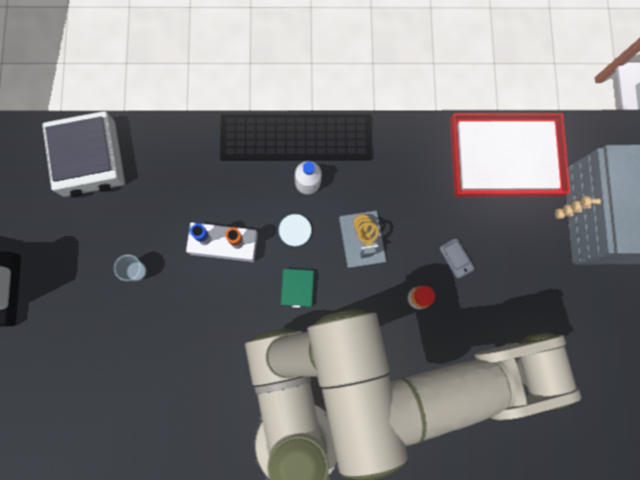

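The rack is on the left: blue tube in its left hole near (292,300) side / (200,232) top, and orange next to it. The gauge is on the right near (318,220) side / (363,238) top, with its ring row leaning towards the robot. Next I'll fit both poses.

```bash
cat > h.py <<'E'
from station import *
import numpy as np, cv2
from scipy.optimize import least_squares
from scipy.spatial.transform import Rotation as R
def proj(n,P):
    c=calibration(n); T=c["camera_from_world"]; f=240/np.tan(np.radians(c["vertical_fov"]/2))
    p=np.atleast_2d(P)@T[:3,:3].T+T[:3,3]
    return np.c_[c["cx"]+f*p[:,0]/-p[:,2], c["cy"]+f*p[:,1]/p[:,2]]
def marks(names,k=4,minscore=.4):
    out={}
    for n in("side","top"):
        for _ in range(k):
            camera(n)
            for t in names:
                d=mark_of(n,t)
                if d and d[0]["score"]>minscore: out.setdefault((n,t),[]).append(d[0]["point"])
    return {k:np.median(v,0) for k,v in out.items()}
def frame(x,y,a): return R.from_euler("z",a),np.array([x,y,0.])
AX=np.array([-.5,0,np.sqrt(3)/2])  # ring axis in gauge frame
E
python3 - <<'E'
from h import *
m=marks(["blue_tube_head","blue_tube","orange_tube","rack","ring_mouth","ring_row","gauge"],3)
def tri(t):
    o=[(n,m[n,t]) for n in("side","top") if (n,t) in m]
    if len(o)<2: return print(t,o)
    s=least_squares(lambda X:np.concatenate([(proj(n,X)[0]-p) for n,p in o]),[550,0,50.])
    print(t,s.x.round(1),s.fun.round(2))
for t in ["blue_tube_head","blue_tube","orange_tube","rack","ring_mouth","ring_row","gauge"]: tri(t)
import pickle; pickle.dump(m,open("m.pkl","wb"))
E
python3 - <<'E'
import cv2
a=cv2.imread("pics/side0.png")[180:260,280:360]; b=cv2.imread("pics/top0.png")[200:280,325:405]
cv2.imwrite("pics/g0.png",cv2.hconcat([cv2.resize(i,(400,400),interpolation=2) for i in(a,b)]))
E
```

```text
blue_tube_head [552.2 249.5 158.2] [ 0.13  0.03 -0.01 -0.16]
blue_tube [549.  258.8  19.9] [-0.01 -0.    0.    0.01]
orange_tube [538.4 165.6  21.3] [ 0.37  0.08 -0.01 -0.44]
rack [547.3 203.8  -0.8] [-1.72 -0.39  0.06  2.09]
ring_mouth [ 548.5 -186.7  125.2] [-2.29 -0.53  0.07  2.2 ]
ring_row [ 592.  -179.8   65.7] [-1.37 -0.33  0.06  1.34]
gauge [ 5.728e+02 -1.892e+02  1.000e-01] [-0.54 -0.12  0.02  0.53]
```

View pics/g0.png

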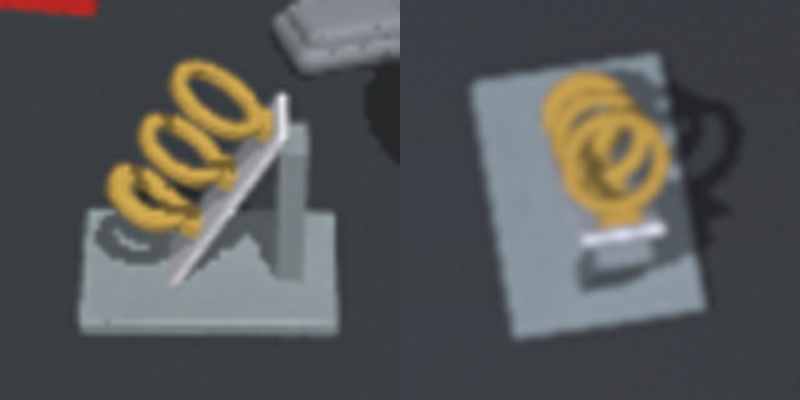

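```bash
cat >> h.py <<'E'
from scipy.optimize import minimize
U=8
def brass(im):
    h=cv2.cvtColor(im,cv2.COLOR_RGB2HSV); return ((h[...,0]>10)&(h[...,0]<28)&(h[...,1]>90)&(h[...,2]>50)).astype(np.float32)
def blue(im):
    h=cv2.cvtColor(im,cv2.COLOR_RGB2HSV); return ((h[...,0]>105)&(h[...,0]<125)&(h[...,1]>150)&(h[...,2]>60)).astype(np.float32)
def fill(img,pts,o,v=1):
    q=np.round(((pts-o+.5)*U-.5)*16).astype(np.int32); cv2.fillPoly(img,[q],v,shift=4)
def hull(p): return cv2.convexHull(p.astype(np.float32))[:,0]
t=np.linspace(0,2*np.pi,60,endpoint=False)
def circ(r,z): return np.c_[r*np.cos(t),r*np.sin(t),0*t+z]
def rowpose(x,y,a): return R.from_euler("z",a)*R.from_euler("y",-np.pi/6),np.array([x,y,62.])
def render_row(n,p,o,s,sh=(0,0)):
    Rm,T=rowpose(*p); pr=lambda P:proj(n,Rm.apply(P)+T)+sh
    out=np.zeros((s*U,s*U),np.uint8)
    for z,d,D in((80,42,58),(40,37,54),(0,24,50)):
        im=np.zeros_like(out); fill(im,hull(pr(np.r_[circ(D/2,z),circ(D/2,z-8)])),o)
        a,b=im*0,im*0; fill(a,pr(circ(d/2,z)),o); fill(b,pr(circ(d/2,z-8)),o); im[(a&b)>0]=0
        tab=np.array([[x,y,zz] for x in(-d/2-4,-35) for y in(-10,10) for zz in(z,z-8)]); fill(im,hull(pr(tab)),o)
        out|=im
    return cv2.resize(out.astype(np.float32),(s,s),interpolation=cv2.INTER_AREA)
ROI={"side":(np.array([290,185]),65),"top":(np.array([335,200]),65)}
def fit_row(ims,p0,shift={},each=False):
    ms={n:cv2.GaussianBlur(brass(im)[ROI[n][0][1]:,ROI[n][0][0]:][:65,:65],(0,0),.8) for n,im in ims.items()}
    def cost(v):
        return sum(((cv2.GaussianBlur(render_row(n,v[:3]*[1,1,.01],*ROI[n],np.array(shift.get(n,(0,0)))+(v[3+2*i:5+2*i] if each else 0)),(0,0),.8)-ms[n])**2).sum() for i,n in enumerate(ms))+(0.5*(np.array(v[3:])**2).sum() if each else 0)
    v0=np.r_[p0[0],p0[1],p0[2]*100,np.zeros(2*len(ms) if each else 0)]
    best=minimize(cost,v0,method="Nelder-Mead",options=dict(initial_simplex=np.vstack([v0]+[v0+np.eye(len(v0))[i]*[8,8,10,1,1,1,1][i] for i in range(len(v0))]),maxiter=800,xatol=.05,fatol=.01))
    return best.x[:3]*[1,1,.01],best.x[3:],best.fun,ms
E
python3 - <<'E'
from h import *
ims={n:cv2.imread(f"pics/{n}0.png")[:,:,::-1].copy() for n in("side","top")}
for e in(0,1):
  for a in(0.15,-.1):
    p,s,f,ms=fit_row(ims,(590,-182,a),each=e); print(e,p.round(3),s.round(2),round(f,1))
  if e==0:P0=p
for n in ims: print(n,fit_row({n:ims[n]},P0)[0].round(3), ms[n].sum())
Rm,T=rowpose(*p); print("mouth",Rm.apply([0,0,80])+T)
v=[np.hstack([ms[n],render_row(n,p,*ROI[n],s[2*i:2*i+2])]) for i,n in enumerate(ims)]
cv2.imwrite("pics/fit0.png",cv2.resize((np.vstack(v)*255).clip(0,255).astype(np.uint8),(520,520)))
# rack/tube fit from head & known heights: common camera shift neglected
import pickle; m=pickle.load(open("m.pkl","rb"))
def res(v):
    Rr,T=frame(v[0],v[1],v[2]); o=[]
    for (nt,p) in m.items():
        n,t_=nt
        P={"blue_tube_head":[0,45,155],"blue_tube":[0,45,10],"orange_tube":[0,-45,10],"rack":[0,0,0]}.get(t_)
        if P is not None:o.append(proj(n,Rr.apply(P)+T)[0]-p)
    return np.concatenate(o)
r=least_squares(res,[547,204,0.],loss="soft_l1"); print(r.x,r.fun.round(1)); Rr,T=frame(*r.x); print("blue",Rr.apply([0,45,0])+T)
E
```

```text
0 [ 5.9162e+02 -1.8184e+02  1.5300e-01] [] 19.1Traceback (most recent call last):
  File "<stdin>", line 5, in <module>
  File "h.py", line 47, in fit_row
    best=minimize(cost,v0,method="Nelder-Mead",options=dict(initial_simplex=np.vstack([v0]+[v0+np.eye(len(v0))[i]*[8,8,10,1,1,1,1][i] for i in range(len(v0))]),maxiter=800,xatol=.05,fatol=.01))
    res = _minimize_neldermead(fun, x0, args, callback, bounds=bounds,
                               **options)
    fxr = func(xr)
    fx = function(np.copy(x), *(wrapper_args + args))
  File "h.py", line 45, in cost
    return sum(((cv2.GaussianBlur(render_row(n,v[:3]*[1,1,.01],*ROI[n],np.array(shift.get(n,(0,0)))+(v[3+2*i:5+2*i] if each else 0)),(0,0),.8)-ms[n])**2).sum() for i,n in enumerate(ms))+(0.5*(np.array(v[3:])**2).sum() if each else 0)
           ~~~^^^^^^^^^^^^^^^^^^^^^^^^^^^^^^^^^^^^^^^^^^^^^^^^^^^^^^^^^^^^^^^^^^^^^^^^^^^^^^^^^^^^^^^^^^^^^^^^^^^^^^^^^^^^^^^^^^^^^^^^^^^^^^^^^^^^^^^^^^^^^^^^^^^^^^^^^^^^^^^^^^^^^^^^^^^
  File "h.py", line 45, in <genexpr>
    return sum(((cv2.GaussianBlur(render_row(n,v[:3]*[1,1,.01],*ROI[n],np.array(shift.get(n,(0,0)))+(v[3+2*i:5+2*i] if each else 0)),(0,0),.8)-ms[n])**2).sum() for i,n in enumerate(ms))+(0.5*(np.array(v[3:])**2).sum() if each else 0)
                                  ~~~~~~~~~~^^^^^^^^^^^^^^^^^^^^^^^^^^^^^^^^^^^^^^^^^^^^^^^^^^^^^^^^^^^^^^^^^^^^^^^^^^^^^^^^^^^^^^^^
  File "h.py", line 37, in render_row
    a,b=im*0,im*0; fill(a,pr(circ(d/2,z)),o); fill(b,pr(circ(d/2,z-8)),o); im[(a&b)>0]=0
                          ~~^^^^^^^^^^^^^
  File "h.py", line 33, in <lambda>
    Rm,T=rowpose(*p); pr=lambda P:proj(n,Rm.apply(P)+T)+sh
                                  ~~~~^^^^^^^^^^^^^^^^^
  File "h.py", line 6, in proj
    c=calibration(n); T=c["camera_from_world"]; f=240/np.tan(np.radians(c["vertical_fov"]/2))
ValueError: time passes only in moves, steps and waits
```

Calling `calibration` over and over tripped a guard, so I'll cache it.

```bash
python3 - <<'E'
s=open("h.py").read()
s=s.replace('def proj(n,P):\n    c=calibration(n);','CAL={n:calibration(n) for n in("side","top")}\ndef proj(n,P):\n    c=CAL[n];'); open("h.py","w").write(s)
E
cat > fit.py <<'E'
from h import *
ims={n:cv2.imread(f"pics/{n}0.png")[:,:,::-1].copy() for n in("side","top")}
for e in(0,1):
  for a in(0.15,-.1):
    p,s,f,ms=fit_row(ims,(590,-182,a),each=e); print(e,p.round(3),s.round(2),round(f,1))
  if e==0:P0=p
for n in ims: print(n,fit_row({n:ims[n]},P0)[0].round(3), ms[n].sum())
v=[np.hstack([ms[n],render_row(n,p,*ROI[n],s[2*i:2*i+2])]) for i,n in enumerate(ims)]
cv2.imwrite("pics/fit0.png",cv2.resize((np.vstack(v)*255).clip(0,255).astype(np.uint8),(520,520)))
import pickle; m=pickle.load(open("m.pkl","rb"))
def res(v):
    Rr,T=frame(v[0],v[1],v[2]); o=[]
    for (n,t_),p in m.items():
        P={"blue_tube_head":[0,45,155],"blue_tube":[0,45,10],"orange_tube":[0,-45,10],"rack":[0,0,0]}.get(t_)
        if P is not None:o.append(proj(n,Rr.apply(P)+T)[0]-p)
    return np.concatenate(o)
r=least_squares(res,[547,204,0.],loss="soft_l1"); print(r.x,r.fun.round(1)); Rr,T=frame(*r.x); print("blue",Rr.apply([0,45,0])+T)
E
python3 fit.py
```

```text
0 [ 5.9162e+02 -1.8184e+02  1.5300e-01] [] 19.1
0 [ 5.91599e+02 -1.82032e+02  1.51000e-01] [] 19.4
1 [ 5.91452e+02 -1.81281e+02  1.48000e-01] [ 0.24 -0.04  0.26 -0.43] 15.6
1 [ 5.89556e+02 -1.80532e+02  1.48000e-01] [-0.39 -0.27  0.51 -1.13] 16.5
side [ 5.90894e+02 -1.81167e+02  1.67000e-01] 531.0
top [ 5.93026e+02 -1.82667e+02  1.24000e-01] 490.0
[ 5.45799425e+02  2.05431980e+02 -1.31743604e-01] [ 0.3  1.3 -0.3 -0.2  0.2  1.8 -1.2 -0.  -0.   0.2  3.7 -0.4  2.1 -0.3
 -0.6  2.6]
blue [551.71075236 250.04202568   0.        ]
```

View pics/fit0.png

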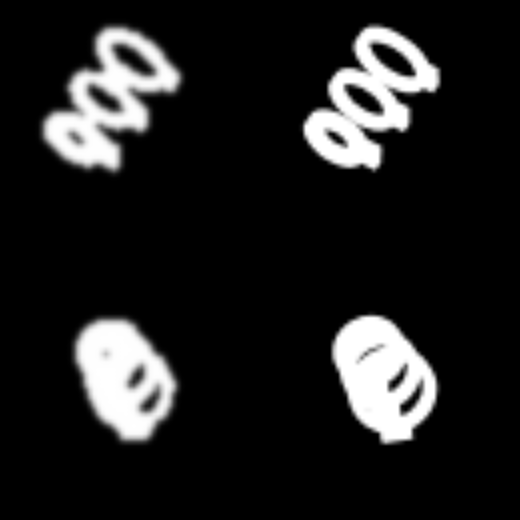

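Overlaying the model on the brass masks shows a good match: the ring row is at about (591.5, -181.7), yaw 0.15. Next I'll check reachability.

```bash
cat >> h.py <<'E'
def rot(zdir,ydir):
    z=np.array(zdir,float); z/=np.linalg.norm(z); y=np.array(ydir,float); y-=z*(y@z); y/=np.linalg.norm(y)
    return R.from_matrix(np.c_[np.cross(y,z),y,z])
BX=np.array([552.,249.7,0]); ROW=np.array([591.5,-181.7,.15])
E
python3 - <<'E'
from h import *
ra=-.13
for name,yd in(("gx",[np.cos(ra),np.sin(ra),0]),("-gx",[-np.cos(ra),-np.sin(ra),0]),("gy",[-np.sin(ra),np.cos(ra),0]),("-gy",[np.sin(ra),-np.cos(ra),0])):
    r=rot([0,0,-1],yd).as_rotvec()
    for z in(450,310,520):
        q=solve_ik(BX+[0,0,z],r); print(name,z,None if q is None else q.round(2))
Rm,T=rowpose(*ROW); ax=Rm.apply([0,0,1])
for name,yd in(("x",[1,0,0]),("-x",[-1,0,0]),("y",[0,1,0]),("-y",[0,-1,0])):
    r=rot(-ax,Rm.apply(yd)).as_rotvec()
    for s in(110,0,150):
        q=solve_ik(T+ax*(s+300),r); print(name,s,None if q is None else q.round(2), (T+ax*(s+300)).round())
print(observe()["time"])
E
```

```text
gx 450 [ 0.23  0.47  1.15 -0.    1.52  0.36]
gx 310 [ 0.23  0.57  1.37 -0.    1.21  0.36]
gx 520 [ 0.23  0.46  0.99 -0.    1.69  0.36]
-gx 450 [ 0.23  0.47  1.15 -0.    1.52 -2.78]
-gx 310 [ 0.23  0.57  1.37 -0.    1.21 -2.78]
-gx 520 [ 0.23  0.46  0.99 -0.    1.69 -2.78]
gy 450 [ 0.23  0.47  1.15  0.    1.52 -1.21]
gy 310 [ 0.23  0.57  1.37  0.    1.21 -1.21]
gy 520 [ 0.23  0.46  0.99  0.    1.69 -1.21]
-gy 450 [0.23 0.47 1.15 0.   1.52 1.93]
-gy 310 [0.23 0.57 1.37 0.   1.21 1.93]
-gy 520 [0.23 0.46 0.99 0.   1.69 1.93]
x 110 [-0.85  0.06  1.81  0.51  1.04 -1.21] [ 389. -212.  417.]
x 0 [-0.74  0.26  1.83  0.58  0.79 -1.25] [ 443. -204.  322.]
x 150 [-0.89 -0.01  1.78  0.5   1.14 -1.2 ] [ 369. -215.  452.]
-x 110 [-0.85  0.06  1.81  0.51  1.04  1.94] [ 389. -212.  417.]
-x 0 [-0.74  0.26  1.83  0.58  0.79  1.89] [ 443. -204.  322.]
-x 150 [-0.89 -0.01  1.78  0.5   1.14  1.94] [ 369. -215.  452.]
y 110 [-0.85  0.06  1.81  0.51  1.04 -2.78] [ 389. -212.  417.]
y 0 [-0.74  0.26  1.83  0.58  0.79 -2.82] [ 443. -204.  322.]
y 150 [-0.89 -0.01  1.78  0.5   1.14 -2.77] [ 369. -215.  452.]
-y 110 [-0.85  0.06  1.81  0.51  1.04  0.36] [ 389. -212.  417.]
-y 0 [-0.74  0.26  1.83  0.58  0.79  0.32] [ 443. -204.  322.]
-y 150 [-0.89 -0.01  1.78  0.5   1.14  0.37] [ 369. -215.  452.]
3.2
```

```bash
python3 - <<'E'
from h import *
ra=-.13; r=rot([0,0,-1],[np.cos(ra),np.sin(ra),0]).as_rotvec()
goto(BX+[0,0,450],r)
f=servo_line(BX+[0,0,312],speed=120,force_limit=15); print("down",f,observe()["eef_pos"].round(1))
grip(30); o=observe(); print(o["grip_width"],o["finger_force"],o["wrist_force"].round(1),o["wrist_torque"].round(2),o["time"])
f=servo_line(BX+[0,0,330],speed=40,force_limit=25); o=observe(); print(f,o["eef_pos"].round(1),o["wrist_force"].round(1),o["time"])
if not f:
    f=servo_line(BX+[0,0,520],speed=130,force_limit=30); o=observe(); print(f,o["eef_pos"].round(1),o["wrist_force"].round(1),o["wrist_torque"].round(2),o["grip_width"],o["time"])
for n in("side","top"): cv2.imwrite(f"pics/{n}1.png",camera(n)[:,:,::-1])
E
```

```text
down False [552.1 249.7 312.8]
38.61799287625931 60.45098866336048 [-1.7  0.5  4.6] [ 0.02  0.52 -0.03] 7.825
False [552.  249.7 329.9] [-0.9 -0.1 -2.4] 8.425
False [552.1 249.7 519.3] [ 0.3 -0.1 -2.1] [-0.04 -0.01 -0.01] 39.08529158302546 10.0333
```

```bash
cat >> h.py <<'E'
L=302.8
from h_fit import * 
E
cat > h_fit.py <<'E'
E
python3 - <<'E'
from h import *
Rm,T=rowpose(*ROW); ax=Rm.apply([0,0,1]); r=rot(-ax,Rm.apply([0,-1,0])).as_rotvec()
goto([430,0,520],rot([0,0,-1],[np.cos(.3),-np.sin(.3),0]).as_rotvec())
goto(T+ax*(130+L),r); hold(.3)
o=observe(); print(o["eef_pos"].round(1),(T+ax*(130+L)).round(1),o["tool_rot"].round(3),r.round(3),o["wrist_force"].round(1),o["wrist_torque"].round(2),o["time"])
for n in("side","top"):
    im=camera(n)[:,:,::-1]; cv2.imwrite(f"pics/{n}2.png",im)
    print(n,[(t,[(np.round(d["point"],1),round(d["score"],2)) for d in mark_of(n,t)[:1]]) for t in("blue_tube_tip","blue_tube_head")], proj(n,np.array([T+ax*130,T+ax*275])).round(1))
a=cv2.imread("pics/side2.png"); b=cv2.imread("pics/top2.png")
ca=proj("side",T+ax*150)[0].astype(int); cb=proj("top",T+ax*150)[0].astype(int)
f=lambda i,c:cv2.resize(i[c[1]-65:c[1]+65,c[0]-50:c[0]+50],(400,520),interpolation=2)
cv2.imwrite("pics/c2.png",cv2.hconcat([f(a,ca),f(b,cb)])); print(ca,cb)
E
```

```text
[ 378.  -213.3  437.1] [ 377.5 -214.   436.8] [-2.989 -0.228 -0.801] [-2.989 -0.225 -0.801] [ 0.5  0.2 -1.9] [-0.02  0.55 -0.02] 12.3667
side [('blue_tube_tip', [(array([332.7, 184.3]), 0.65)]), ('blue_tube_head', [(array([364.2, 142.9]), 0.71)])] [[332.5 185.4]
 [361.2 145.2]]
top [('blue_tube_tip', [(array([373.9, 237.6]), 0.65)]), ('blue_tube_head', [(array([382.5, 260.9]), 0.82)])] [[371.6 239.3]
 [384.3 260.6]]
[336 180] [373 242]
```

View pics/c2.png

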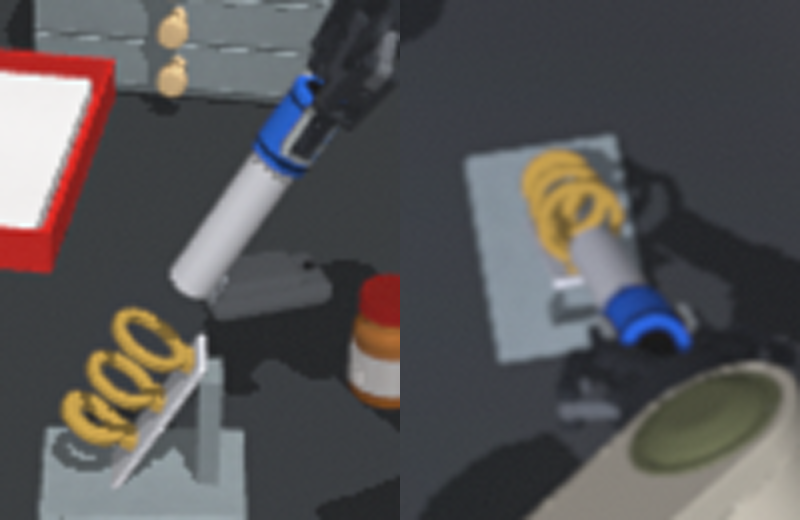

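The tube is well aligned, with its nose near (333,184) side and (373,238) top, about 40 mm short of the first ring. Next I'll measure its sub-pixel offset from the arm's own position reading.

```bash
cat > h_fit.py <<'E'
E
cat > tube.py <<'E'
from h import *
from scipy.ndimage import map_coordinates
def edges(n,im,eef,rv,ss):
    "perpendicular pixel offset of the seen tube centre from the predicted axis"
    M=R.from_rotvec(rv); a=-M.as_matrix()[:,2]; nose=eef-a*L
    g=cv2.GaussianBlur(im,(0,0),.6).astype(float).sum(2); out=[]
    for s in ss:
        c,c2=proj(n,np.array([nose+a*s,nose+a*(s+1)])); d=c2-c; d/=np.linalg.norm(d); p=np.array([-d[1],d[0]])
        rad=16 if s<115 else 20
        cam=CAL[n]["camera_from_world"]; depth=-(cam[:3,:3]@(nose+a*s)+cam[:3,3])[2]
        f=240/np.tan(np.radians(CAL[n]["vertical_fov"]/2)); rp=rad*f/depth
        u=np.arange(-rp-5,rp+5,.1); q=c+u[:,None]*p
        pr=map_coordinates(g,[q[:,1],q[:,0]],order=1); gr=np.gradient(pr,.1)
        lo=np.abs(u+rp)<4; hi=np.abs(u-rp)<4
        e=[u[m][np.argmax(np.abs(gr[m]))] for m in(lo,hi)]
        out.append((s,round(sum(e)/2,2),round(e[1]-e[0],1),round(2*rp,1)))
    return p,rp/rad,out
E
python3 - <<'E'
from tube import *
o=observe()
for n in("side","top"):
    im=cv2.imread(f"pics/{n}2.png")
    p,sc,out=edges(n,im,o["eef_pos"],o["tool_rot"],[8,15,25,35,45,55,65,75,85,95,105,110,119,122,126]); print(n,p.round(2),"px/mm",round(sc,3))
    for l in out: print("  ",*l)
E
```

```text
side [0.81 0.58] px/mm 0.38
   8 -0.26 10.7 11.6
   15 0.12 11.1 11.7
   25 0.1 10.7 11.7
   35 0.23 11.2 11.7
   45 0.16 11.7 11.8
   55 -0.12 11.8 11.8
   65 0.46 11.2 11.9
   75 0.24 11.6 11.9
   85 0.17 11.9 12.0
   95 -0.0 11.8 12.0
   105 0.07 12.2 12.1
   110 0.16 12.8 12.1
   119 -0.22 13.5 15.1
   122 0.22 14.0 15.2
   126 -0.84 13.5 15.2
top [-0.86  0.51] px/mm 0.427
   8 -0.21 19.8 12.6
   15 0.01 20.5 12.7
   25 -0.78 16.6 12.8
   35 0.78 17.4 12.8
   45 -0.97 14.0 12.9
   55 1.54 17.1 13.0
   65 0.55 14.8 13.1
   75 0.4 14.8 13.2
   85 0.26 14.8 13.3
   95 0.31 12.8 13.4
   105 1.36 16.0 13.5
   110 1.44 16.4 13.5
   119 2.25 13.9 17.0
   122 1.98 15.2 17.0
   126 0.0 9.7 17.1
```

```bash
cat >> h.py <<'E'
ROW=np.array([591.5,-182.1,.15]); RM,T0=rowpose(*ROW); AXW=RM.apply([0,0,1]); RV=rot(-AXW,RM.apply([0,-1,0])).as_rotvec()
def rep(s=""):
    o=observe(); M=RM.inv(); d=M.apply(o["eef_pos"]-T0)-[0,0,L]; print(s,"nose in row",d.round(2),"F row",M.apply(o["wrist_force"]).round(1),"Tq",M.apply(o["wrist_torque"]).round(2),"w",round(o["grip_width"],1),"t",round(o["time"],1))
E
python3 - <<'E'
from h import *
hold(.1); rep("start")
for z,v in((90,60),(60,40),(44,30)):
    f=servo_line(T0+AXW*(z+L),RV,speed=v,force_limit=8); rep(f"{z} {f}")
    if f: break
for n in("side","top"): cv2.imwrite(f"pics/{n}3.png",camera(n)[:,:,::-1])
a=cv2.imread("pics/side3.png"); b=cv2.imread("pics/top3.png")
ca=proj("side",T0+AXW*60)[0].astype(int); cb=proj("top",T0+AXW*60)[0].astype(int)
f=lambda i,c:cv2.resize(i[c[1]-50:c[1]+40,c[0]-36:c[0]+36],(400,500),interpolation=2)
cv2.imwrite("pics/c3.png",cv2.hconcat([f(a,ca),f(b,cb)]))
E
```

```text
start nose in row [4.0000e-02 3.9000e-01 1.2997e+02] F row [-1.2 -0.2 -1.6] Tq [-0.01  0.48 -0.02] w 39.0 t 12.8
90 False nose in row [ 1.200e-01 -4.000e-02  9.016e+01] F row [-1.6 -0.9 -1.8] Tq [-0.01  0.5  -0.06] w 38.8 t 13.6
60 False nose in row [ 9.000e-02 -3.000e-02  6.015e+01] F row [-1.4 -0.1 -1.6] Tq [-0.06  0.53  0.07] w 38.8 t 14.5
44 False nose in row [ 4.0e-02 -3.0e-02  4.4e+01] F row [-0.9  0.6 -2.2] Tq [0.04 0.5  0.01] w 39.0 t 15.2
```

View pics/c3.png

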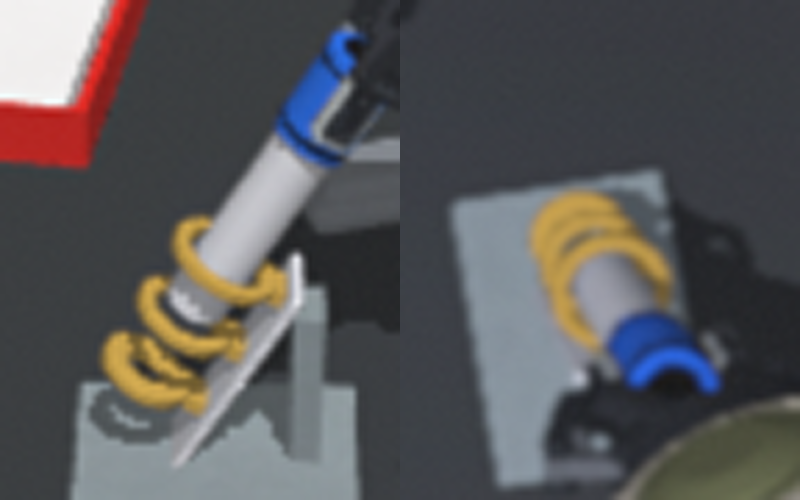

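The nose is through the first ring and centred on the second (nose at about (190,305) in the crop), with no contact force. I'll carry on gently.

```bash
python3 - <<'E'
from h import *
for z,v in((37,15),(28,15),(10,25)):
    f=servo_line(T0+AXW*(z+L),RV,speed=v,force_limit=7); rep(f"{z} {f}")
    if f: break
else:
    f=servo_line(T0+AXW*(L-8),RV,speed=12,force_limit=7); rep(f"end {f}")
E
```

```text
37 False nose in row [1.000e-02 0.000e+00 3.696e+01] F row [-0.8 -0.5 -1.4] Tq [ 0.01  0.52 -0.01] w 38.7 t 15.9
28 False nose in row [ 2.000e-02 -1.000e-02  2.802e+01] F row [-1.1 -0.8 -1.5] Tq [-0.03  0.51 -0.04] w 38.8 t 16.6
10 False nose in row [ 0.06 -0.03 10.07] F row [-1.6 -1.1 -1.4] Tq [-0.    0.48 -0.03] w 38.8 t 17.5
end True nose in row [ 0.02 -0.07 -0.42] F row [-1.8  0.8  8.2] Tq [0.1  0.56 0.01] w 38.7 t 18.4
```

```bash
python3 - <<'E'
from h import *
grip(60); hold(.3); grip(85); hold(.3); rep("open")
f=servo_line(T0+AXW*(L+110),RV,speed=80,force_limit=8); rep(f"back {f}")
if not f:
    hold(.3); o=observe()["eef_pos"]; f=servo_line(o+[-60,0,60],speed=150,force_limit=10); hold(.5); rep(str(f))
for n in("side","top"): cv2.imwrite(f"pics/{n}4.png",camera(n)[:,:,::-1])
a=cv2.imread("pics/side4.png")[100:380,220:420]; b=cv2.imread("pics/top4.png")[140:420,240:440]
cv2.imwrite("pics/c4.png",cv2.resize(cv2.hconcat([a,b]),(800,560),interpolation=2))
E
```

```text
open nose in row [-0.55  0.18 -1.06] F row [-0.4  0.4 -0.7] Tq [0.03 0.27 0.02] w 84.8 t 19.7
back False nose in row [-1.1000e-01  2.0000e-02  1.0962e+02] F row [-0.6  0.6  0.1] Tq [0.04 0.25 0.01] w 85.3 t 21.3
False nose in row [-21.38   8.98 191.36] F row [ 0.3 -0.1 -1. ] Tq [-0.02  0.19  0.  ] w 84.9 t 22.8
```

View pics/c4.png

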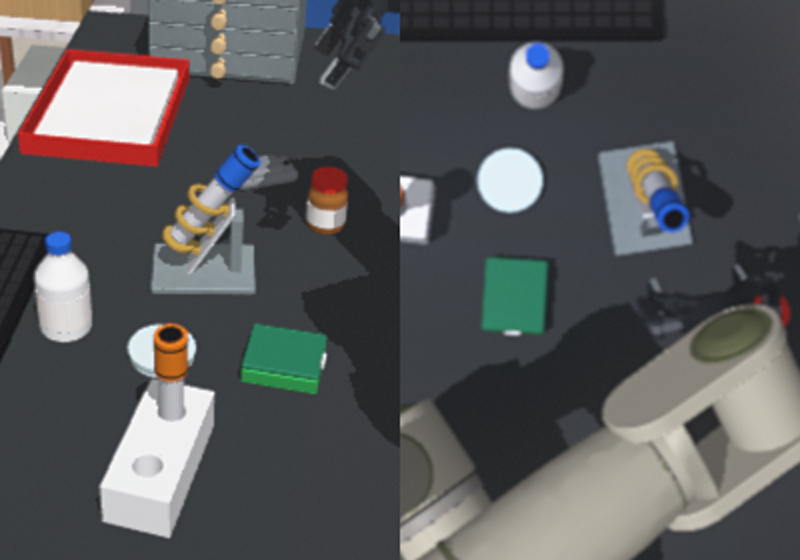

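The blue tube stands through the upper two rings and rests on the third (head near (238,165) in the crop). The orange tube is still in the rack, everything else is in place, and the gripper is clear.

```bash
python3 -c "
from station import *
print(sign_off())"
```

```text
the job is handed in; nothing more can be done
None
```

The blue tube passed the 42 mm and 37 mm rings without touching, was stopped gently by the 24 mm ring (a rise of about 10 N), and was left standing in the gauge; the job was handed in at about 23 s.

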